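# Hold the sweets keeper's sprung shutter half open

## Robot

A 7-joint arm with a two-finger parallel gripper is mounted at the origin on the work surface. World frame = base frame: x ahead of the robot, y to its left, z up, the work surface at z = 0. Lengths are in m, angles in rad, forces in N, time in s.
With the tool pointing down it reaches from about 0.35 to 0.9 m from the base axis. Payload 7.2 kg.
Tool frame: the origin (TCP) lies midway between the tips of the shut fingers; the grasp point (between the pads) lies 19 mm behind it; z points along the fingers, y is the direction in which the jaws open and shut (so a half turn about z gives the same grasp; the last joint's range is limited). The gripper opens to 85 mm and grips with 20 to 120 N. Pads are 22 mm wide; open, the fingers measure 114 mm over their backs; the gripper's body (76 mm by 85 mm) begins 54 mm behind the grasp point. The pads swing forward as they close: fully open they stand 13 mm farther back than shut.
Start: joints at [-1.355, 0.411, -0.013, 1.596, 0.006, 1.134, -0.082], TCP at [0.175, 0.6, 0.231] pointing down, gripper open.
Joint ranges: [-2.95, 2.95], [-0.29, 1.99], [-1.47, 1.44], [0.14, 2.54], [-1.03, 4.17], [0.13, 1.85], [-2.86, 2.86]. Speed limits (rad/s): [2.39, 2.39, 3.01, 3.01, 3.14, 3.14, 3.14].

## Interface

Orientations are given as a unit quaternion [x, y, z, w].
In Python, from station import get_state, grab_frame, hand_in, regions_of gives the robot as it stands.
- The arm moves only by the shell command python3 -m inch 'ROWS' [FORCE]. ROWS is JSON, a list of rows, each an object of numbers: "dx", "dy", "dz": the shift along the world's x, y, z in mm; "twist": the turn about the world's z in degrees; "jaw": the opening, from 0 (shut) to 1 (fully open). In form: [{"dx": .., "dy": .., "dz": .., "twist": .., "jaw": ..}, ...]. A call has 1 to 8 rows; each row is the pose to reach, as a shift and turn from the pose commanded when the call began; what a row does not reach only later rows make up. A row lasts 1/10 s, in which the tool goes at most 50 mm and 8.59 degrees, less where a joint would pass 70% of its speed; a pose out of reach is approached as far as the arm can. A call with a gripper value outside its range is refused whole. The fingers move at their own pace and stop on an object; FORCE is the grip in N (left out, the last holds). Time passes only in rows, so rows that repeat a pose let the fingers close. It gives the time, the measured TCP pose, the force and the opening at its end, in the units of the state.
- get_state(): the state, without advancing time (a new reading comes with each control period).
- grab_frame(name): name is "scene" or "top" or "wrist"; returns a dict with "pixels" (384x512x3 uint8, red, green, blue), "camera_matrix" (3x3 intrinsics, pixels), "rvec" (rotation vector, rad) and "tvec" (3), from world to camera coordinates, as OpenCV has them. Camera axes: x right, y down, z forward; pixel columns grow to the right and rows downward; lengths in m; the calibration is good to about 2 mm. A picture is of the moment at which its call begins. There is no depth.
- hand_in(): hands the job in, once; it reports no verdict.
Trained networks look in the newest picture that a camera, given by its name, has taken for a name from the list of things; names that differ only in an ending like _2 or _b are one class to them, and where a whole thing is asked for, a point or a joint stands for the part that bears it (a point fixed in the world has none). Each returns a list of dicts, best first, with "conf" (0 to 1); they miss things now and then, are a little off and sometimes report something else, mostly with a low value. They report only what shows in the picture. A call takes as long as a camera call. They do not tell look-alikes from the thing itself.
- regions_of(camera, label): "mask" (384x512 bool, what is visible of it) and "extent" ([centre column, centre row, width, height] in pixels, round what is visible of it).
The state is a dict: "time": time; "joints": joint angles; "qvel": joint speeds; "effort": joint torques, N m; "tool_pos": TCP position; "orientation": TCP orientation; "wrist_force": force on the tool from outside, world axes, zero at the start; "wrist_torque": the same for the moment, N m; "finger_gap": opening from 0.0 (shut) to 1.0 (fully open).
Only numpy, scipy, OpenCV 4.12 (cv2) and the standard library are available. Lean on these libraries where they do the work, as an engineer would, in place of code of your own. Each camera call takes 0.05 s, during which the arm holds its last target. There are 200 camera calls.

## Task

Pull the snapped-in locking plug up out of the wooden sweets keeper and set it in the square grey dish. Then slide the keeper's self-closing shutter by its handle to half open, so that its edge stands over the divider between the two rows of sweets, and finish while holding it still there against its spring: do not let go. Never open it far enough to bare half of the back row, and leave the bottle, the jar and the cup where they stand.

Things in the scene. Friction and masses are not known exactly. Their poses are not given: they have to be found in the camera images.
- keeper: Wooden box fixed to the table, 240 (x) x 130 (y) x 50 mm, side rails to 57 mm; origin under its centre, z up. Opening from x -112 to -22 mm, two rows of sweets in it, divider wall between them at x = -67; the rest is a deck at z 50 mm. A shutter closes the opening and slides to +x over the deck.
- shutter (a joint): Travel of the shutter along the keeper's +x: 0 shut, 0.045 half open, 0.090 fully open. It shuts itself: the spring pushes back with about 3.6 N when shut, 9 N at half, 14.4 N fully open. The locking plug blocks it after 2 mm.
- shutter_handle (a point): Centre of the dark wooden handle, an upright fin on the shutter: 14 mm along the slide x 36 across x 42 high, from 56 mm (top face of the shutter) to 98 mm above the table; this point at 77 mm. When shut it is at keeper x = -90 mm, y = 0; it moves with the shutter; axes as the keeper's. At least 25 mm free all round.
- plug_head (a point): Centre of the locking plug's square dark head, 24 x 24 x 28 mm, z up along the plug. Below it a steel shaft, diameter 16; tip 46 mm below this point; about 60 g. It starts in a socket 22 mm deep in the deck at keeper x = -2, y = 0, behind the shutter, this point 74 mm above the table. Sprung detents hold it: pull straight up with some 10 N; 22 mm of lift clears the socket.
- dish: Loose square grey stoneware dish, 150 x 150 x 20 mm high, walls and floor 5 mm thick; origin: centre of its underside. The plug may stand or lie anywhere in it.
- pump_bottle: Bystander: small clear bottle, diameter 46, height 105 mm, origin under its centre. Not to be disturbed.
- sugar_jar: Bystander: amber jar, diameter 64, height 75 mm, origin under its centre. Not to be disturbed.
- tea_cup: Bystander: white cup, diameter 72, height 62 mm, origin under its centre. Not to be disturbed.
There are look-alikes about, which are no part of the job. There is more than one size of the dish; the job needs the smaller.

How it is judged:
On the way, in this order (a step that is already met when the one before it is completed fails the run):
1. the locking plug is pulled clear of its socket (z of plug_head in the frame of keeper above 0.1 m), for 0.1 s.
2. the plug rests in the dish, let go (x of plug_head in the frame of dish between -0.07 and 0.07 m and y of plug_head in the frame of dish between -0.07 and 0.07 m and z of plug_head in the frame of dish below 0.065 m and contact force between plug and dish above 0.1 N and contact force between plug and the arm below 0.05 N and contact force between plug and the fingers below 0.05 N and linear speed of plug below 0.02 m/s), for 0.2 s.
3. the shutter is held half open (value of joint shutter between 0.038 and 0.052 m and velocity of joint shutter between -0.005 and 0.005 m/s and contact force between shutter and the fingers above 3 N and contact force between shutter and plug below 0.1 N and contact force between shutter and dish below 0.1 N), for 0.3 s.
At the end, for the whole second after the job is handed in: The shutter stands still (under 5 mm/s) at half travel, 45 mm +- 7 mm, held by the fingers with more than 3 N and by nothing else, and the plug lies or stands at rest inside the dish, released (all of step 2 and all of step 3); the arm keeps its last pose, push and grip.
It fails at once if the shutter is opened past 70 mm, baring half of the back row (value of joint shutter above 0.07 m).
It fails at once if a bystander is shifted more than 20 mm or tipped (distance of any of pump_bottle, sugar_jar, tea_cup from where it was at the start of the episode above 0.02 m or angle between any of pump_bottle, sugar_jar, tea_cup's own z axis and vertical above 0.3 rad).
It also fails if it takes over 51 s, if anything falls off the work surface, if the arm or the gripper's body presses on something with over 40 N, if the wrist force passes 120 N, or if a joint passes its speed limit or range.

## Working session

There is one attempt and no reset: what is moved stays moved. The work goes in short steps, Python scripts to look and compute and a shell command to move; the robot and the scene stay as the last step left them, time stands still between calls to the robot, and variables do not carry over. Pictures are saved under pics/ and viewed, about 8 in all and at most 12, crops included, and the job is handed in when it is done.

```bash
mkdir -p pics; ls
cat > h.py <<'E'
import numpy as np, cv2
from station import *
def cam(n,save=None):
    f=grab_frame(n)
    if save: cv2.imwrite('pics/'+save,cv2.cvtColor(f['pixels'],cv2.COLOR_RGB2BGR))
    return f
def ray(f,uv,z):
    R=cv2.Rodrigues(np.array(f['rvec'],float))[0];t=np.array(f['tvec'],float).ravel()
    d=R.T@np.linalg.inv(np.array(f['camera_matrix']))@np.array([uv[0],uv[1],1.]);c=-R.T@t
    return c+d*(z-c[2])/d[2]
def proj(f,p):
    return cv2.projectPoints(np.array(p,float).reshape(-1,3),np.array(f['rvec'],float),np.array(f['tvec'],float),np.array(f['camera_matrix'],float),None)[0].reshape(-1,2)
E
python3 - <<'E'
from h import *
fs={}
for c in ['scene','top']:
    fs[c]=cam(c,c+'0.png')
    for n,z in [('keeper',.05),('shutter_handle',.098),('plug_head',.088),('dish',.02),('pump_bottle',.1),('sugar_jar',.07),('tea_cup',.06)]:
        for r in regions_of(c,n):
            e=r['extent']; print(c,n,round(r['conf'],2),np.round(e),r['mask'].sum(),np.round(ray(fs[c],e[:2],z),3))
a=cv2.imread('pics/scene0.png');b=cv2.imread('pics/top0.png')
cv2.imwrite('pics/both.png',cv2.resize(np.vstack([a,b]),None,fx=.78,fy=.78))
print(get_state())
E
```

```text
pics
scene keeper 0.6 [194. 258.  89. 129.] 7435 [ 0.538 -0.181  0.05 ]
scene shutter_handle 0.74 [197. 274.  64.  64.] 2873 [ 0.592 -0.203  0.098]
scene plug_head 0.69 [187. 243.  18.  20.] 197 [ 0.522 -0.179  0.088]
scene dish 0.94 [321. 172.  79.  67.] 3391 [0.531 0.189 0.02 ]
scene dish 0.56 [262. 100.  95.  76.] 4391 [0.244 0.244 0.02 ]
scene pump_bottle 0.95 [251. 354.  24.  39.] 728 [ 0.763 -0.213  0.1  ]
scene sugar_jar 0.92 [398. 227.  40.  40.] 1092 [0.756 0.178 0.07 ]
scene tea_cup 0.85 [323. 293.  43.  41.] 1331 [ 0.756 -0.036  0.06 ]
top keeper 0.76 [333. 189.  76. 106.] 4635 [ 0.507 -0.18   0.05 ]
top keeper 0.47 [338.  98.  16.  21.] 322 [ 0.747 -0.2    0.05 ]
top shutter_handle 0.85 [342. 166.  53.  50.] 1594 [ 0.56  -0.197  0.098]
top plug_head 0.45 [335. 186.  10.  10.] 91 [ 0.513 -0.179  0.088]
top dish 0.89 [194. 188.  69.  73.] 3088 [0.518 0.188 0.02 ]
top dish 0.81 [174. 297. 104. 103.] 6601 [0.233 0.242 0.02 ]
top pump_bottle 0.8 [339.  98.  20.  21.] 333 [ 0.734 -0.195  0.1  ]
top sugar_jar 0.68 [188. 101.  25.  30.] 560 [0.74  0.194 0.07 ]
top tea_cup 0.68 [276. 100.  30.  31.] 625 [ 0.741 -0.035  0.06 ]
{'time': 0.8, 'joints': array([-1.35524253,  0.41104789, -0.0126972 ,  1.5961981 ,  0.00557937,
        1.13429444, -0.08216604]), 'qvel': array([-1.64062079e-03, -4.54576804e-04, -2.27316348e-03, -5.94264802e-04,
        3.44106209e-05,  4.65251999e-04, -3.41538421e-04]), 'effort': array([ 8.62574725e-04, -6.00333524e+01,  6.81095012e-01, -2.99725395e+01,
        1.38530970e-02,  1.67289592e-03,  6.05711278e-06]), 'tool_pos': array([0.17498378, 0.60001328, 0.23133076]), 'orientation': array([ 1.41385568e-01,  9.89954605e-01,  4.42985619e-05, -5.80564612e-06]), 'wrist_force': array([0.39972461, 0.30865875, 0.36521371]), 'wrist_torque': array([ 0.03899067, -0.05063569,  0.03500864]), 'finger_gap': 0.9992953490778482}
```

View pics/top0.png

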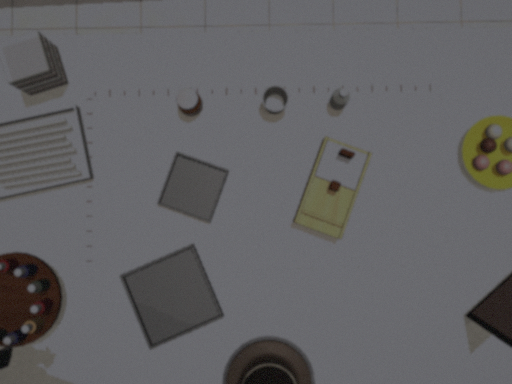

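View pics/scene0.png

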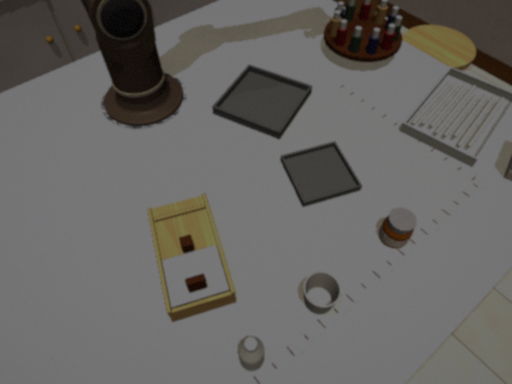

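The top view shows the shutter (white, handle at 346,154) at the far end of the keeper and the plug at (335,186). The small dish is at (194,188) and the large one at (172,296). Bottle, cup and jar stand beyond them. Next I fit the poses from the silhouettes.

```bash
cat > fit.py <<'E'
from h import *
from scipy.optimize import minimize
def box(sx,sy,z0,z1,cx=0,cy=0):
    return [[cx+a*sx/2,cy+b*sy/2,z] for a in(-1,1) for b in(-1,1) for z in(z0,z1)]
def hullpoly(uv): return cv2.convexHull((uv*16).astype(np.int32))
def fit(views,P,x0):
    P=np.array(P)
    def cost(q,detail=False):
        c,s=np.cos(q[2]),np.sin(q[2]); W=P@np.array([[c,s,0],[-s,c,0],[0,0,1]])+[q[0],q[1],0]
        out=[]
        for f,m in views:
            h=cv2.convexHull(proj(f,W).astype(np.float32))
            i,_=cv2.intersectConvexConvex(h,m); out.append(i/(cv2.contourArea(h)+cv2.contourArea(m)-i))
        return out if detail else -sum(out)
    best=min((minimize(cost,[x0[0],x0[1],x0[2]+d],method='Nelder-Mead',options=dict(initial_simplex=np.array([x0[0],x0[1],x0[2]+d])+np.vstack([np.zeros(3),np.diag([.02,.02,.15])]),xatol=1e-5,fatol=1e-6)) for d in(-.2,0,.2)),key=lambda r:r.fun)
    return best.x,cost(best.x,True)
def hull(ms):
    return cv2.convexHull(np.argwhere(np.any(ms,0))[:,::-1].astype(np.float32))
E
python3 - <<'E'
from fit import *
vk,vd=[],[]
for c in ['scene','top']:
    f=cam(c)
    g=lambda n:regions_of(c,n)[0]['mask']
    vk.append((f,hull([g('keeper'),g('shutter_handle'),g('plug_head')])))
    ds=regions_of(c,'dish'); d=min(ds,key=lambda r:r['mask'].sum()); vd.append((f,hull([d['mask']])))
    if c=='top':
        # dark blobs: handle and plug
        px=cv2.cvtColor(f['pixels'],cv2.COLOR_RGB2HSV); a=f['pixels'].astype(int)
        m=((a[...,0]<110)&(a[...,2]<70))[135:240,290:375].astype(np.uint8)
        n,_,st,ce=cv2.connectedComponentsWithStats(m)
        for s,cc in zip(st[1:],ce[1:]):
            if s[4]>15: print(s,cc+[290,135],[np.round(ray(f,cc+[290,135],z),4) for z in(.077,.098,.088)])
K=box(.24,.13,0,.05)+box(.24,.13,.05,.057)+box(.014,.036,.056,.098,-.09)+box(.024,.024,.06,.088,-.002)
x0=[.525,-.183,np.pi+.0+np.arctan2(-.018,.047)*1]
x0[2]=np.arctan2(.018,-.047)
for vs in (vk,vk[:1],vk[1:]): print('keeper',*fit(vs,K,x0))
D=box(.15,.15,0,.02)
for vs in (vd,vd[:1],vd[1:]): print('dish',*fit(vs,D,[.52,.188,-.3]))
E
```

```text
[  4   4  31  84 172] [308.4244186  181.01162791] [array([ 0.5269, -0.1132,  0.077 ]), array([ 0.5253, -0.1111,  0.098 ]), array([ 0.5261, -0.1121,  0.088 ])]
[ 48  14  16  11 116] [345.84482759 153.81034483] [array([ 0.595 , -0.2109,  0.077 ]), array([ 0.5922, -0.2071,  0.098 ]), array([ 0.5935, -0.209 ,  0.088 ])]
[ 35  46  16  15 185] [332.63243243 187.68108108] [array([ 0.5087, -0.1745,  0.077 ]), array([ 0.5073, -0.1714,  0.098 ]), array([ 0.508 , -0.1729,  0.088 ])]
[ 10  55  57  47 233] [331.16309013 216.38197425] [array([ 0.4356, -0.1687,  0.077 ]), array([ 0.4355, -0.1657,  0.098 ]), array([ 0.4356, -0.1671,  0.088 ])]
keeper [ 0.51264032 -0.17817941  2.77476352] [0.9691392317175581, 0.9653996842774227]
keeper [ 0.51337879 -0.17760159  2.77695779] [0.973252384503052]
keeper [ 0.50951446 -0.17846608  2.77916881] [0.9756688005723474]
dish [ 0.52095693  0.19069747 -0.34720737] [0.0, 0.9722560672571086]
dish [ 0.52   0.188 -0.5  ] [0.0]
dish [ 0.52095693  0.19069747 -0.34720737] [0.9722560672571086]
```

Both cameras agree: keeper at (0.512, -0.178), yaw 159°. That puts the plug at about (0.514, -0.179), the handle at (0.597, -0.211) and the small dish at (0.521, 0.191). I'll move above the plug now.

```bash
python3 -m inch '[{"dx":170,"dy":-390,"dz":0,"twist":-4.6,"jaw":1},{"dx":170,"dy":-390,"dz":0,"twist":-4.6,"jaw":1},{"dx":170,"dy":-390,"dz":0,"twist":-4.6,"jaw":1},{"dx":170,"dy":-390,"dz":0,"twist":-4.6,"jaw":1},{"dx":170,"dy":-390,"dz":0,"twist":-4.6,"jaw":1},{"dx":170,"dy":-390,"dz":0,"twist":-4.6,"jaw":1},{"dx":170,"dy":-390,"dz":0,"twist":-4.6,"jaw":1},{"dx":170,"dy":-390,"dz":0,"twist":-4.6,"jaw":1}]'
```

```text
time: 2.1
tool_pos: [0.3353, 0.2314, 0.2316]
orientation: [0.181, 0.983, 0.001, 0.0]
wrist_force: [1.5, 0.1, -0.3]
finger_gap: 1.007
```

```bash
python3 -m inch '[{"dx":172,"dy":-392,"dz":-60,"jaw":1},{"dx":172,"dy":-392,"dz":-60,"jaw":1},{"dx":172,"dy":-392,"dz":-60,"jaw":1},{"dx":172,"dy":-392,"dz":-60,"jaw":1},{"dx":172,"dy":-392,"dz":-60,"jaw":1},{"dx":172,"dy":-392,"dz":-60,"jaw":1},{"dx":172,"dy":-392,"dz":-60,"jaw":1},{"dx":172,"dy":-392,"dz":-60,"jaw":1}]'
python3 -m inch '[{"dx":0,"jaw":0.6},{"dx":0,"jaw":0.6},{"dx":0,"jaw":0.6}]'
python3 - <<'E'
from h import *
f=cam('wrist','w1.png'); s=get_state(); print(s['tool_pos'],s['orientation'])
for n,z in [('plug_head',.088),('shutter_handle',.098)]:
    for r in regions_of('wrist',n):
        e=r['extent'];ys,xs=np.nonzero(r['mask']);print(n,round(r['conf'],2),np.round(e),ray(f,e[:2],z),ray(f,(xs.mean(),ys.mean()),z))
E
```

```text
[0.33816243 0.2239411  0.23155623] [ 1.84552220e-01  9.82822010e-01 -9.46373994e-04  6.91693418e-04]schema error: expected keys dx, dy, dz, twist, jaw
schema error: expected keys dx, dy, dz, twist, jaw
```

View pics/w1.png

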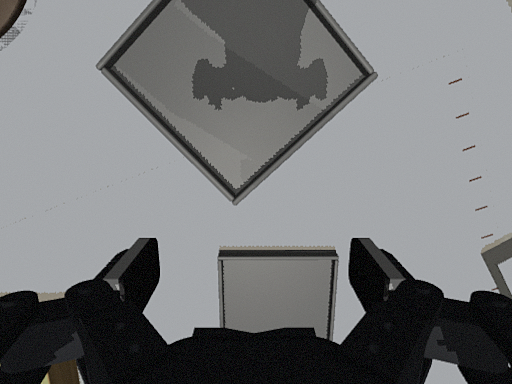

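All five keys are needed in each row. The picture was taken on the way: it shows the large dish (centre about 240,80) and the small dish's edge at (278,250), with the arm over the dishes.

```bash
python3 -m inch '[{"dx":175,"dy":-401,"dz":-60,"twist":0,"jaw":1},{"dx":175,"dy":-401,"dz":-60,"twist":0,"jaw":1},{"dx":175,"dy":-401,"dz":-60,"twist":0,"jaw":1},{"dx":175,"dy":-401,"dz":-60,"twist":0,"jaw":1},{"dx":175,"dy":-401,"dz":-60,"twist":0,"jaw":1},{"dx":175,"dy":-401,"dz":-60,"twist":0,"jaw":1},{"dx":175,"dy":-401,"dz":-60,"twist":0,"jaw":1},{"dx":175,"dy":-401,"dz":-60,"twist":0,"jaw":1}]'
python3 -m inch '[{"dx":0,"dy":0,"dz":0,"twist":0,"jaw":1},{"dx":0,"dy":0,"dz":0,"twist":0,"jaw":1}]'
python3 - <<'E'
from h import *
f=cam('wrist','w2.png'); s=get_state(); print(s['tool_pos'],s['orientation'])
for n,z in [('plug_head',.088),('shutter_handle',.098)]:
    for r in regions_of('wrist',n):
        e=r['extent'];ys,xs=np.nonzero(r['mask']);print(n,round(r['conf'],2),np.round(e),ray(f,e[:2],z),ray(f,(xs.mean(),ys.mean()),z))
E
```

```text
time: 3.05
tool_pos: [0.4948, -0.1304, 0.1767]
orientation: [0.18, 0.984, 0.0, 0.0]
wrist_force: [0.8, 0.8, 0.2]
finger_gap: 0.998
time: 3.25
tool_pos: [0.4937, -0.1302, 0.1763]
orientation: [0.182, 0.983, -0.0, -0.001]
wrist_force: [-0.1, 1.0, 0.1]
finger_gap: 1.002
[ 0.49347406 -0.1288966   0.17649233] [ 1.80761455e-01  9.83526814e-01  9.85983580e-05 -5.40471316e-04]
plug_head 0.98 [206. 232.  32.  43.] [ 0.50810134 -0.17505277  0.088     ] [ 0.5086685  -0.17367417  0.088     ]
shutter_handle 0.65 [215. 283. 123. 109.] [ 0.54646093 -0.18220857  0.098     ] [ 0.54628406 -0.18244034  0.098     ]
```

View pics/w2.png

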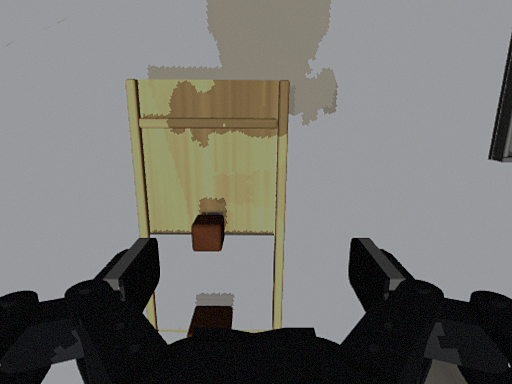

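Run:
```python
from h import *
f=cam('wrist')
R=cv2.Rodrigues(np.array(f['rvec']))[0];print('cam',-R.T@np.array(f['tvec']).ravel())
print(ray(f,(207,236),.088), 'handle top?',ray(f,(211,318),.098))
L=[ray(f,p,.057) for p in [(134,90),(149,300)]];Rr=[ray(f,p,.057) for p in [(284,90),(278,300)]]
c=(np.array(L)+np.array(Rr))/2;d=c[1]-c[0];print(L,Rr,np.degrees(np.arctan2(d[1],d[0])))
from fit import *
a=2.7755
for x,y in[(.5126,-.1782)]:
  W=lambda p:[x+np.cos(a)*p[0]-np.sin(a)*p[1],y+np.sin(a)*p[0]+np.cos(a)*p[1],p[2]]
  print(proj(f,[W(p) for p in box(.024,.024,.088,.088001,-.002)]), proj(f,[W(p) for p in ([.12,.065,.057],[.12,-.065,.057],[-.112,.065,.057],[-.112,-.065,.057])]))
```

```text
cam [ 0.43140496 -0.10430863  0.31836366]
[ 0.51145847 -0.17323581  0.088     ] handle top? [ 0.57506003 -0.19512269  0.098     ]
[array([ 0.38754906, -0.18790264,  0.057     ]), array([ 0.56277139, -0.25902486,  0.057     ])] [array([ 0.42941024, -0.07733466,  0.057     ]), array([ 0.60606882, -0.1452585 ,  0.057     ])] -21.561498395945577
[[217.46141267 255.59466569]
 [217.46127708 255.59524145]
 [187.39191282 255.51633986]
 [187.3916622  255.51691551]
 [216.6683769  227.5027044 ]
 [216.66823477 227.50318464]
 [185.8366647  227.41317897]
 [185.83640162 227.41365901]] [[118.88818024  80.95126828]
 [284.99262163  81.69180041]
 [144.34674291 332.56229717]
 [277.90204972 332.80063428]]
```

Wrist camera and top view agree on the plug at about (0.512, -0.174). The picture has the head's top face at (207,236), between the open fingers' sides. I'll move over it and go down.

```bash
python3 -m inch '[{"dx":18.5,"dy":-45,"dz":0,"twist":0,"jaw":1},{"dx":18.5,"dy":-45,"dz":-30,"twist":0,"jaw":1},{"dx":18.5,"dy":-45,"dz":-70,"twist":0,"jaw":1},{"dx":18.5,"dy":-45,"dz":-70,"twist":0,"jaw":1},{"dx":18.5,"dy":-45,"dz":-70,"twist":0,"jaw":1}]'
python3 - <<'E'
from h import *
f=cam('wrist','w3.png'); s=get_state(); print(s['tool_pos'],s['orientation'])
E
```

```text
time: 3.95
tool_pos: [0.5117, -0.1739, 0.1074]
orientation: [0.18, 0.984, 0.0, -0.001]
wrist_force: [1.1, -0.6, 0.5]
finger_gap: 1.002
[ 0.51260374 -0.17434052  0.1084119 ] [1.80441166e-01 9.83585587e-01 1.15043909e-04 6.04103692e-04]
```

View pics/w3.png

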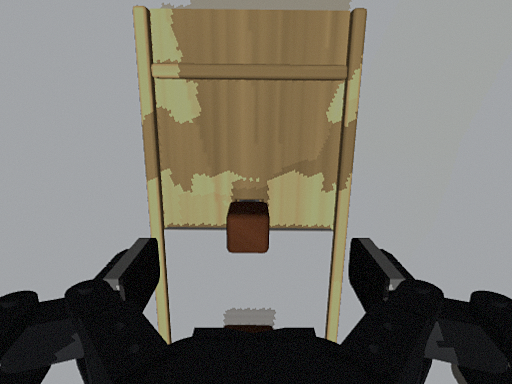

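The head is nearly central, at (248,231), with the finger midline at column 254. I'll work out the remaining offset.

Run:
```python
from h import *
f=cam('wrist'); s=get_state(); t=s['tool_pos']
print(t,proj(f,t),proj(f,[t[0],t[1],.088]),[ray(f,p,.088) for p in[(248,231),(228,208),(269,208),(227,252),(269,252)]])
a=2*np.arctan2(s['orientation'][1],s['orientation'][0]);print(np.degrees(a))
```

```text
[ 0.51297095 -0.17458438  0.10884566] [[252.54641777 247.58514591]] [[252.6044787  231.00243321]] [array([ 0.51206854, -0.17694651,  0.088     ]), array([ 0.49583623, -0.1822184 ,  0.088     ]), array([ 0.50369548, -0.16160083,  0.088     ]), array([ 0.51965152, -0.19246606,  0.088     ]), array([ 0.52803006, -0.17050761,  0.088     ])]
159.19691797087125
```

```bash
python3 -m inch '[{"dx":-1,"dy":-2.5,"dz":-25,"twist":0,"jaw":1},{"dx":-1,"dy":-2.5,"dz":-48,"twist":0,"jaw":1},{"dx":-1,"dy":-2.5,"dz":-48,"twist":0,"jaw":0.4},{"dx":-1,"dy":-2.5,"dz":-48,"twist":0,"jaw":0},{"dx":-1,"dy":-2.5,"dz":-48,"twist":0,"jaw":0},{"dx":-1,"dy":-2.5,"dz":-48,"twist":0,"jaw":0},{"dx":-1,"dy":-2.5,"dz":-48,"twist":0,"jaw":0},{"dx":-1,"dy":-2.5,"dz":-48,"twist":0,"jaw":0}]' 60
python3 -m inch '[{"dx":0,"dy":0,"dz":0,"twist":0,"jaw":0},{"dx":0,"dy":0,"dz":0,"twist":0,"jaw":0},{"dx":0,"dy":0,"dz":0,"twist":0,"jaw":0}]' 60
```

```text
time: 4.85
tool_pos: [0.5117, -0.1775, 0.0604]
orientation: [0.181, 0.983, 0.0, 0.001]
wrist_force: [0.0, 1.1, 7.9]
finger_gap: 0.271
time: 5.15
tool_pos: [0.5117, -0.1775, 0.0604]
orientation: [0.181, 0.983, 0.0, 0.001]
wrist_force: [-1.2, 0.9, 6.7]
finger_gap: 0.271
```

Opening 23 mm, so the head is held. Pulling straight up.

```bash
python3 -m inch '[{"dx":0,"dy":0,"dz":8,"twist":0,"jaw":0},{"dx":0,"dy":0,"dz":16,"twist":0,"jaw":0},{"dx":0,"dy":0,"dz":26,"twist":0,"jaw":0},{"dx":0,"dy":0,"dz":40,"twist":0,"jaw":0},{"dx":0,"dy":0,"dz":70,"twist":0,"jaw":0},{"dx":0,"dy":0,"dz":100,"twist":0,"jaw":0},{"dx":0,"dy":0,"dz":100,"twist":0,"jaw":0},{"dx":0,"dy":0,"dz":100,"twist":0,"jaw":0}]' 60
python3 - <<'E'
from h import *
f=cam('wrist','w4.png')
for r in regions_of('wrist','plug_head'): print(r['conf'],r['extent'])
t=cam('top')
for r in regions_of('top','plug_head'): print(r['conf'],r['extent'])
E
```

```text
time: 5.95
tool_pos: [0.5113, -0.1773, 0.1602]
orientation: [0.181, 0.983, 0.0, 0.001]
wrist_force: [-0.1, 0.3, -1.1]
finger_gap: 0.264
0.97 [254.6, 256.3, 53.1, 91.6]
```

View pics/w4.png

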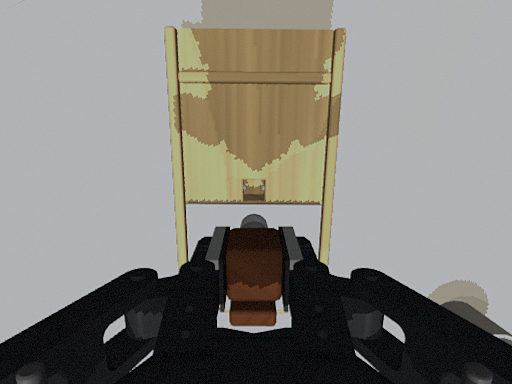

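The plug is held, with its shaft showing below the head at (254,222), and the socket at (254,188) is empty. I'll carry it to the small dish.

```bash
python3 -m inch '[{"dx":10,"dy":368,"dz":0,"twist":0,"jaw":0},{"dx":10,"dy":368,"dz":0,"twist":0,"jaw":0},{"dx":10,"dy":368,"dz":0,"twist":0,"jaw":0},{"dx":10,"dy":368,"dz":0,"twist":0,"jaw":0},{"dx":10,"dy":368,"dz":0,"twist":0,"jaw":0},{"dx":10,"dy":368,"dz":0,"twist":0,"jaw":0},{"dx":10,"dy":368,"dz":0,"twist":0,"jaw":0},{"dx":10,"dy":368,"dz":0,"twist":0,"jaw":0}]' 60
python3 - <<'E'
from h import *
f=cam('wrist','w5.png');print(get_state()['tool_pos'])
for r in regions_of('wrist','dish'): print(r['conf'],r['extent'],r['mask'].sum())
print(proj(f,[[.521+.106*np.cos(a),.191+.106*np.sin(a),.02] for a in np.arange(4)*np.pi/2+np.pi/4-.347]))
E
```

```text
time: 6.95
tool_pos: [0.5195, 0.1968, 0.1578]
orientation: [0.178, 0.984, 0.0, -0.001]
wrist_force: [0.3, -0.2, -1.1]
finger_gap: 0.263
[0.51962384 0.19773135 0.157704  ]
0.62 [191.8, 9.9, 28.7, 19.8] 310
0.55 [253.4, 178.6, 177.8, 164.4] 22708
[[325.88248407 258.62296304]
 [334.36133591  97.91604678]
 [157.80072642  99.93298435]
 [171.59998449 260.3177323 ]]
```

View pics/w5.png

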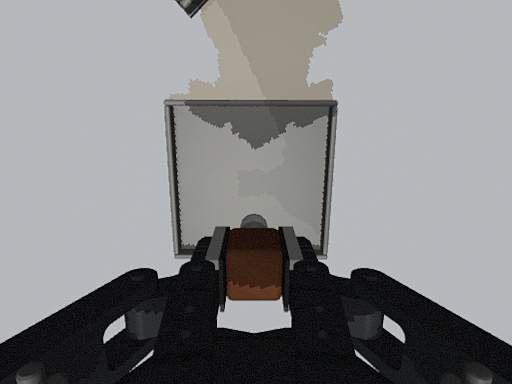

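The dish's corners (165,102), (337,102), (175,258), (327,258) match the projected ones within a few pixels. I'll lower the plug into it.

```bash
python3 -m inch '[{"dx":0,"dy":-4,"dz":-40,"twist":0,"jaw":0},{"dx":0,"dy":-4,"dz":-80,"twist":0,"jaw":0},{"dx":0,"dy":-4,"dz":-105,"twist":0,"jaw":0},{"dx":0,"dy":-4,"dz":-113,"twist":0,"jaw":0},{"dx":0,"dy":-4,"dz":-116,"twist":0,"jaw":0},{"dx":0,"dy":-4,"dz":-116,"twist":0,"jaw":0},{"dx":0,"dy":-4,"dz":-116,"twist":0,"jaw":0}]'
```

```text
time: 7.75
tool_pos: [0.5219, 0.1866, 0.0443]
orientation: [0.181, 0.983, 0.001, 0.001]
wrist_force: [0.9, 0.1, -0.7]
finger_gap: 0.269
```

```bash
python3 -m inch '[{"dx":0,"dy":0,"dz":-2,"twist":0,"jaw":0},{"dx":0,"dy":0,"dz":-4,"twist":0,"jaw":0},{"dx":0,"dy":0,"dz":-6,"twist":0,"jaw":0},{"dx":0,"dy":0,"dz":-6,"twist":0,"jaw":0}]'
```

```text
time: 8.15
tool_pos: [0.5211, 0.1869, 0.0374]
orientation: [0.181, 0.983, 0.0, 0.0]
wrist_force: [-1.4, -0.5, 4.3]
finger_gap: 0.269
```

Force up to +4.3 N: the plug touches the dish floor. Opening, then straight up.

```bash
python3 -m inch '[{"dx":0,"dy":0,"dz":0,"twist":0,"jaw":0.35},{"dx":0,"dy":0,"dz":0,"twist":0,"jaw":0.5},{"dx":0,"dy":0,"dz":0,"twist":0,"jaw":0.7},{"dx":0,"dy":0,"dz":0,"twist":0,"jaw":0.7},{"dx":0,"dy":0,"dz":50,"twist":0,"jaw":0.7},{"dx":0,"dy":0,"dz":100,"twist":0,"jaw":0.7},{"dx":0,"dy":0,"dz":135,"twist":0,"jaw":0.8},{"dx":0,"dy":0,"dz":135,"twist":0,"jaw":0.8}]'
python3 - <<'E'
from h import *
f=cam('wrist','w6.png');print(get_state()['tool_pos'])
for r in regions_of('wrist','plug_head'): print(r['conf'],r['extent'])
E
```

```text
time: 8.95
tool_pos: [0.5237, 0.1874, 0.1769]
orientation: [0.181, 0.983, 0.003, 0.003]
wrist_force: [-0.0, 0.8, -0.4]
finger_gap: 0.797
[0.52225789 0.18721001 0.17433363]
0.65 [250.7, 181.9, 23.3, 36.3]
```

View pics/w6.png

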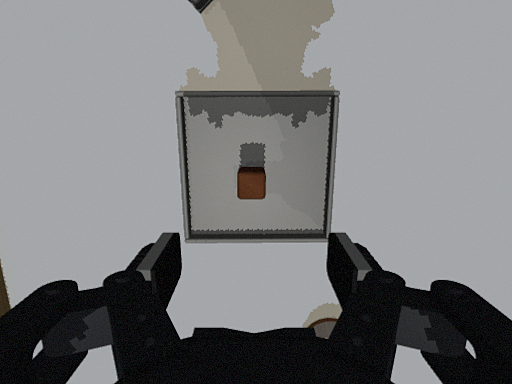

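The plug stands upright and free in the middle of the small dish, head at (251,183). Handle expected at (0.594, -0.209), so I go there.

```bash
python3 -m inch '[{"dx":72,"dy":-396,"dz":-20,"twist":0,"jaw":1},{"dx":72,"dy":-396,"dz":-20,"twist":0,"jaw":1},{"dx":72,"dy":-396,"dz":-20,"twist":0,"jaw":1},{"dx":72,"dy":-396,"dz":-20,"twist":0,"jaw":1},{"dx":72,"dy":-396,"dz":-20,"twist":0,"jaw":1},{"dx":72,"dy":-396,"dz":-20,"twist":0,"jaw":1},{"dx":72,"dy":-396,"dz":-20,"twist":0,"jaw":1},{"dx":72,"dy":-396,"dz":-20,"twist":0,"jaw":1}]'
python3 -m inch '[{"dx":0,"dy":0,"dz":0,"twist":0,"jaw":1},{"dx":0,"dy":0,"dz":0,"twist":0,"jaw":1}]'
python3 - <<'E'
from h import *
f=cam('wrist','w7.png');s=get_state();print(s['tool_pos'],s['orientation'])
print(proj(f,[[.594,-.2085,.098],[s['tool_pos'][0],s['tool_pos'][1],.098]]))
E
```

```text
time: 9.85
tool_pos: [0.5914, -0.208, 0.1498]
orientation: [0.181, 0.983, 0.0, -0.002]
wrist_force: [0.8, 0.8, 0.4]
finger_gap: 1.0
time: 10.05
tool_pos: [0.5907, -0.2083, 0.1498]
orientation: [0.183, 0.983, -0.0, -0.002]
wrist_force: [-0.2, 0.5, -0.4]
finger_gap: 1.001
[ 0.59127042 -0.2062284   0.15006976] [ 1.81524471e-01  9.83385003e-01  2.16628068e-04 -1.65974682e-03]
[[254.39570172 216.47751795]
 [256.1609322  211.54524377]]
```

View pics/w7.png

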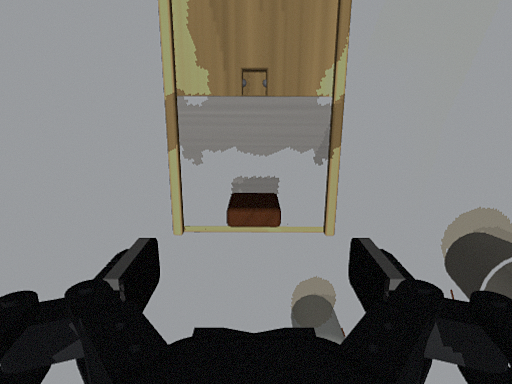

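The handle's top face is at (254,217), exactly where projected, and the bottle at (315,305) is well clear. I'll go down and grip.

```bash
python3 -m inch '[{"dx":3,"dy":-1,"dz":-40,"twist":0,"jaw":1},{"dx":3,"dy":-1,"dz":-75,"twist":0,"jaw":1},{"dx":3,"dy":-1,"dz":-87,"twist":0,"jaw":1},{"dx":3,"dy":-1,"dz":-87,"twist":0,"jaw":0.6},{"dx":3,"dy":-1,"dz":-87,"twist":0,"jaw":0.2},{"dx":3,"dy":-1,"dz":-87,"twist":0,"jaw":0.2},{"dx":3,"dy":-1,"dz":-87,"twist":0,"jaw":0.2},{"dx":3,"dy":-1,"dz":-87,"twist":0,"jaw":0.2}]' 80
python3 -m inch '[{"dx":0,"dy":0,"dz":0,"twist":0,"jaw":0.2},{"dx":0,"dy":0,"dz":0,"twist":0,"jaw":0.2},{"dx":0,"dy":0,"dz":0,"twist":0,"jaw":0.2}]' 80
```

```text
time: 10.9
tool_pos: [0.5956, -0.2103, 0.0677]
orientation: [0.182, 0.983, -0.001, 0.002]
wrist_force: [-3.7, -4.1, 6.7]
finger_gap: 0.407
time: 11.2
tool_pos: [0.5955, -0.2103, 0.0677]
orientation: [0.182, 0.983, -0.001, 0.002]
wrist_force: [-4.4, -3.9, 8.4]
finger_gap: 0.411
```

Gripped (35 mm = handle width). Sliding 45 mm along the keeper's +x, i.e. (-42, +16).

```bash
python3 -m inch '[{"dx":-5,"dy":2,"dz":2,"twist":0,"jaw":0.2},{"dx":-12,"dy":4.5,"dz":2,"twist":0,"jaw":0.2},{"dx":-20,"dy":7.5,"dz":2,"twist":0,"jaw":0.2},{"dx":-28,"dy":10.5,"dz":2,"twist":0,"jaw":0.2},{"dx":-35,"dy":13,"dz":2,"twist":0,"jaw":0.2},{"dx":-40,"dy":15,"dz":2,"twist":0,"jaw":0.2},{"dx":-42,"dy":16,"dz":2,"twist":0,"jaw":0.2},{"dx":-42,"dy":16,"dz":2,"twist":0,"jaw":0.2}]' 80
python3 -m inch '[{"dx":0,"dy":0,"dz":0,"twist":0,"jaw":0.2},{"dx":0,"dy":0,"dz":0,"twist":0,"jaw":0.2},{"dx":0,"dy":0,"dz":0,"twist":0,"jaw":0.2}]' 80
python3 - <<'E'
from h import *
p=get_state()['tool_pos'];d=p-np.array([.5955,-.2103,.0677]);print(p,d[:2]@[-.934,.357],d[:2]@[.357,.934])
f=cam('wrist','w8.png')
K=lambda x,y,z:[.512-.002*.934-.934*x-.357*y,-.1775+.002*.357+.357*x-.934*y,z]
for x in(-.022,.016,.023,.030): print(x,proj(f,[K(x,-.04,.056),K(x,.04,.056)]).round())
print('socket',proj(f,[K(-.002,0,.05)]),'end rail',proj(f,[K(.12,.0,.057)]))
E
```

```text
time: 12.0
tool_pos: [0.5545, -0.1943, 0.068]
orientation: [0.182, 0.983, -0.002, 0.002]
wrist_force: [5.9, -9.6, -13.6]
finger_gap: 0.404
time: 12.3
tool_pos: [0.5547, -0.1944, 0.068]
orientation: [0.182, 0.983, -0.002, 0.002]
wrist_force: [7.1, -8.5, -13.4]
finger_gap: 0.402
[ 0.5547372  -0.19436789  0.06796338] 0.04376021481311014 0.00032827466721938595
-0.022 [[334. 188.]
 [174. 189.]]
0.016 [[339. 110.]
 [168. 110.]]
0.023 [[340.  95.]
 [167.  95.]]
0.03 [[341.  79.]
 [166.  79.]]
socket [[253.6790408  146.96230296]] end rail [[ 253.19165977 -172.65655768]]
```

View pics/w8.png

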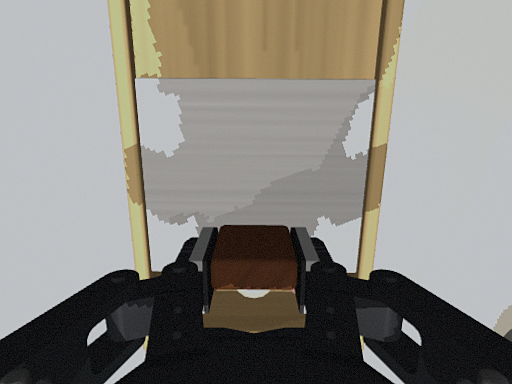

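The handle is still in the fingers and the shutter's edge is at row 79. TCP travel says 43.8 mm. I'll check the edge against its position when shut, using the same camera-to-tool transform on the earlier picture.

```bash
python3 - <<'E'
from h import *
from scipy.spatial.transform import Rotation as Ro
f=grab_frame('wrist');s=get_state()
R=cv2.Rodrigues(np.array(f['rvec']))[0];t=np.array(f['tvec']).ravel()
T=Ro.from_quat(s['orientation']).as_matrix();X=R@T;xt=R@s['tool_pos']+t
T7=Ro.from_quat([1.81524471e-01,9.83385003e-01,2.16628068e-04,-1.65974682e-03]).as_matrix();p7=np.array([.5909,-.2075,.15])
R7=X@T7.T;f7=dict(f,rvec=cv2.Rodrigues(R7)[0].ravel(),tvec=xt-R7@p7)
u=np.array([-.934,.357])
a=ray(f7,(254,96.5),.056)[:2]@u;b=ray(f,(254,79),.056)[:2]@u;print('edge travel',b-a)
print('handle top now',proj(f,[[.594-.934*d,-.2085+.357*d,.098] for d in(.031,.038,.045,.052,.059)]).round(1))
t=cam('top');r=regions_of('top','plug_head');print([(q['conf'],q['extent'],ray(t,q['extent'][:2],.065)) for q in r])
E
python3 - <<'E'
import cv2
a=cv2.imread('pics/w8.png');g=cv2.cvtColor(a,cv2.COLOR_BGR2GRAY);print(g[215:295:2,253].tolist())
E
```

```text
edge travel 0.04378568763702506
handle top now [[254.5 303.2]
 [254.5 287.9]
 [254.5 272.2]
 [254.5 256. ]
 [254.5 239.2]]
[]
[140, 140, 139, 139, 145, 39, 22, 28, 27, 28, 28, 30, 27, 22, 22, 26, 28, 27, 25, 24, 29, 28, 31, 32, 41, 38, 42, 38, 44, 46, 43, 41, 43, 47, 42, 43, 32, 120, 197, 193]
```

The edge has travelled 43.8 mm, and the handle top gives about 43.5 mm, the same as the TCP. One last look at the plug and bystanders.

```bash
python3 -m inch '[{"dx":0,"dy":0,"dz":0,"twist":0,"jaw":0.2},{"dx":0,"dy":0,"dz":0,"twist":0,"jaw":0.2},{"dx":0,"dy":0,"dz":0,"twist":0,"jaw":0.2},{"dx":0,"dy":0,"dz":0,"twist":0,"jaw":0.2}]' 80
python3 - <<'E'
from h import *
f=cam('scene','s9.png')
for n in('plug_head','pump_bottle','sugar_jar','tea_cup'):
    print(n,[(round(q['conf'],2),np.round(q['extent'])) for q in regions_of('scene',n)][:2])
E
```

```text
time: 12.9
tool_pos: [0.5547, -0.1944, 0.0679]
orientation: [0.182, 0.983, -0.002, 0.002]
wrist_force: [5.8, -7.5, -12.1]
finger_gap: 0.413
plug_head [(0.56, array([320., 166.,  15.,  24.]))]
pump_bottle [(0.87, array([250., 355.,  24.,  40.]))]
sugar_jar [(0.6, array([398., 228.,  41.,  38.]))]
tea_cup [(0.68, array([322., 292.,  38.,  43.])), (0.62, array([194., 258.,  82., 123.]))]
```

View pics/s9.png

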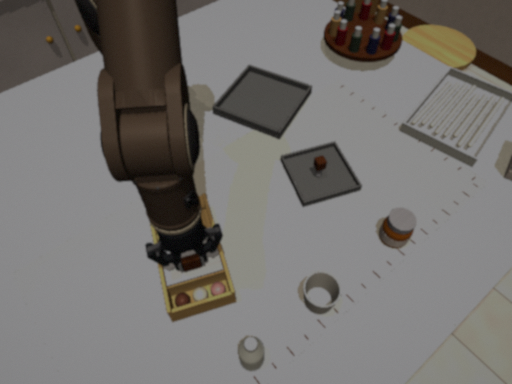

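The plug stands in the small dish at (320,166). The front row of sweets is bared at (200,295), the bystanders are unmoved, and the arm is still. Handing in.

```bash
python3 -c "
from station import hand_in
print(hand_in())"
```

```text
the job is handed in; nothing more can be done
None
```

I pulled the locking plug straight up out of the keeper and set it upright in the smaller grey dish. I then slid the shutter by its handle to half open. The job is handed in with the gripper still holding it at 80 N against the spring; no verdict came back.

**Last checks:**
- **Shutter:** the edge in the wrist picture and the tool position both put its travel at 43.8 mm; the handle top gave about 43.5 mm. The band is 45 ± 7 mm. The tool position did not change over the last 0.6 s.
- **Plug:** it stands free in the dish in the final scene picture.
- **Bystanders:** the bottle, jar and cup are within about 1 pixel of where they started.
- **Time:** the clock stood at about 13 s of the 51 s allowed.

**Checks that disagreed:**
- An absolute reading of the shutter edge first suggested about 52 mm. Comparing it with the shut picture showed the edge does not start at x = -22 mm, so I used the travel instead.
- The network missed the plug in the last top view but found it in the scene view.
- The wrist still read about 12 N in z at the end, because I had commanded a 2 mm lift while gripping. I left it as it was.

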